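# Put the cafe table's pieces back on their own saucers

### The arm

A 6-joint arm with a two-finger parallel gripper is mounted at the origin on the work surface. World frame = base frame: x ahead of the robot, y to its left, z up, the work surface at z = 0. Lengths are in m, angles in rad, forces in N, time in s.
With the tool pointing down it reaches from about 0.375 to 0.975 m from the base axis. Payload 3.8 kg.
Tool frame: the origin (TCP) lies on the centre line of the jaws, within the pads' length; the fingertips stand 14 mm ahead of it and the grasp point (between the pads) lies 5 mm behind it; z points along the fingers, y is the line along which they close (so a half turn about z gives the same grasp; the last joint's range is limited). The gripper opens to 85 mm and grips with 20 to 120 N. Pads are 22 mm wide; open, the fingers measure 114 mm over their backs; the gripper's body (76 mm by 85 mm) begins 54 mm behind the grasp point. The pads swing forward as they close: fully open they stand 13 mm farther back than shut.
Start: joints at [-1.282, 0.264, 1.604, -0, 1.274, -0.037], TCP at [0.216, -0.639, 0.245] pointing down, gripper open.
Joint ranges: [-2.63, 2.63], [-0.94, 2.18], [0.31, 2.57], [-1.31, 4.45], [0, 2.66], [-2.55, 2.55]. Speed limits (rad/s): [2.57, 2.57, 3.14, 3.14, 3.14, 3.14].

### API

Orientations are given as a rotation vector (axis times angle).
In Python, from workcell import bot, eyes, spot_in gives the robot as it stands.
- The arm moves only by the tool carry_out, never from a script. Its argument "series" is text: rows parted by semicolons, each of 4 numbers parted by spaces: the shift along the world's x, y, z in m, then the turn about the world's z in degrees. In form: tx ty tz roll; .... A call has 1 to 20 rows; each row shifts and turns the commanded pose from where the row before left it; what a row does not reach is not made up. A row lasts 1/8 s, in which the tool goes at most 62.5 mm and 10.7 degrees, less where a joint would pass 70% of its speed; a pose out of reach is approached as far as the arm can. A call is refused whole if a number of a shift passes 0.0625 or a number of a turn 10.7, either way. A call with a gripper value outside its range is refused whole. "jaw" is the gripper command: -1 is shut, 1 is fully open, values between are in proportion, set as the call begins (left out, the last holds). The fingers move at their own pace and stop on an object; "grip_force" is the grip in N (left out, the last holds). Time passes only in rows, so rows that do not move let the fingers close. It gives the time, the measured TCP pose, the force, the opening and the grip force at its end, in the units of the state.
- bot.read_state(): the state, without advancing time (a new reading comes with each control period).
- eyes.read_camera(name): name is "side" or "top"; returns (picture, depth): 384x512x3 uint8, blue, green, red; 384x512 float32, m along the optical axis (not along the pixel's ray), 0 where there is no reading.
- eyes.get_calibration(name): a dict with "K" (3x3 intrinsics, pixels), "position" and "rotation" of the camera in the world. Camera axes: x right, y down, z forward; pixel columns grow to the right and rows downward; lengths in m; the calibration is good to about 2 mm. A picture is of the moment at which its call begins. get_calibration takes no time and is no camera call.
- bot.finish_job(): hands the job in; it is judged then, once.
Trained networks look in the newest picture that a camera, given by its name, has taken for a name from the list of things; names that differ only in an ending like _2 or _b are one class to them, and where a whole thing is asked for, a point or a joint stands for the part that bears it (a point fixed in the world has none). Each returns a list of dicts, best first, with "score" (0 to 1); they miss things now and then, are a little off and sometimes report something else, mostly with a low value. They report only what shows in the picture. A call takes as long as a camera call. They do not tell look-alikes from the thing itself.
- spot_in(camera, target): "rect" ([centre column, centre row, width, height] in pixels, round what is visible of it).
The state is a dict: "time": time; "q": joint angles; "joint_vel": joint speeds; "joint_torque": joint torques, N m; "tool_pos": TCP position; "tcp_rot": TCP orientation; "wrist_force": force on the tool from outside, world axes, zero at the start; "torque": the same for the moment, N m; "width": opening from 0.0 (shut) to 1.0 (fully open); "grip_force": force on a finger pad.
Only numpy, scipy, OpenCV 4.12 (cv2) and the standard library are available. Lean on these libraries where they do the work, as an engineer would, in place of code of your own. Each camera call takes 0.05 s, during which the arm holds its last target. There are 200 camera calls.

### The job

After wiping, the four table pieces (cactus, candle, pepper mill, sugar jar) were each put back on the wrong saucer. Move them round, using the empty cork mat as a free spot on the way, until each stands upright and flat within the saucer of its own colour: cactus pot on terracotta, candle on white, mill on blue, jar on yellow. Set each down without dropping it or tipping it over.

Things in the scene. Friction and masses are not known exactly. Their poses are not given: they have to be found in the camera images.
- cactus_center (a point): Mini cactus: a ball cactus in a terracotta (orange-brown) pot. Pot: straight cylinder 50 mm across and 50 mm high; the ball (36 mm across) rises to 74 mm in all; about 0.14 kg. This point is on its upright axis, half-way up. z is up; it is round, so its yaw does not matter. 37 mm above its underside; here the straight pot is gripped, 50 mm wide. Belongs on the terracotta saucer
- candle_center (a point): White candle in a low white holder: round foot 52 mm across and 8 mm high, socket 32 mm across up to 24 mm, then the rigid candle, 24 mm across, up to 90 mm (the wick rises 7 mm more); about 0.12 kg. This point is on its upright axis, half-way up. z is up; it is round, so its yaw does not matter. 45 mm above its underside; here the candle is gripped, 24 mm wide. Belongs on the white saucer
- mill_center (a point): Blue pepper mill with a thin brass band and a small brass ball on top: foot 52 mm across and 12 mm high, straight body 40 mm across from 16 to 70 mm up, 84 mm high in all; about 0.15 kg. This point is on its upright axis, half-way up. z is up; it is round, so its yaw does not matter. 42 mm above its underside; here the body is gripped, 40 mm wide. Belongs on the blue saucer
- jar_center (a point): Yellow sugar jar with a yellow lid (fastened) and a dark knob: straight body 52 mm across and 62 mm high, lid 48 mm across with a 12 mm knob, 80 mm high in all; about 0.18 kg. This point is on its upright axis, half-way up. z is up; it is round, so its yaw does not matter. 40 mm above its underside; here the body is gripped, 52 mm wide. Belongs on the yellow saucer
- saucer_terracotta: round glazed saucer, terracotta (orange-brown), 88 mm across at the rim, 10 mm high; its flat inner floor is 76 mm across and lies 5 mm above the table; fixed to the table. Origin: centre of its underside, on the table
- saucer_white: round glazed saucer, white, 88 mm across at the rim, 10 mm high; its flat inner floor is 76 mm across and lies 5 mm above the table; fixed to the table. Origin: centre of its underside, on the table
- saucer_blue: round glazed saucer, blue, 88 mm across at the rim, 10 mm high; its flat inner floor is 76 mm across and lies 5 mm above the table; fixed to the table. Origin: centre of its underside, on the table
- saucer_yellow: round glazed saucer, yellow, 88 mm across at the rim, 10 mm high; its flat inner floor is 76 mm across and lies 5 mm above the table; fixed to the table. Origin: centre of its underside, on the table
- cork_mat: The spare spot, empty at the start: flat round cork mat, 90 mm across and 5 mm thick, no rim, fixed to the table. Origin: centre of its underside, on the table. Saucers and mat always lie at least 125 mm apart, centre to centre
Not all that is in view belongs to the job. Several things have the shape of the saucer_terracotta; the one meant has the colours described above.

How it is judged:
By the outcome, as a careful person would: the job done as asked, in the order asked, and still so for the second after the job is handed in, with the robot touching nothing.
It also fails if it takes over 139 s, if anything falls off the work surface, if the arm or the gripper's body presses on something with over 40 N, if the wrist force passes 120 N, or if a joint passes its speed limit or range.

## Working session

There is one attempt and no reset: what is moved stays moved. The work goes in short steps, Python scripts to look and compute and a tool call to move; the robot and the scene stay as the last step left them, time stands still between calls to the robot, and variables do not carry over. Pictures are saved under pics/ and viewed, at most 14 in all, crops included, and the job is handed in when it is done.

Besides the shell and the picture viewer there is one more tool, called after "Call:" by a JSON object that holds its "op" and its "data", one argument or row to a line. carry_out: Moves the arm, as the interface text tells. Its arguments: {"type":"object","properties":{"series":{"type":"string"},"jaw":{"type":"number"},"grip_force":{"type":"number"}},"required":["series"]}

```bash
mkdir -p pics; cat > h.py <<'E'
import numpy as np, cv2
from workcell import bot, eyes, spot_in
def cam(n):
    c=eyes.get_calibration(n); return np.array(c["K"]),np.array(c["position"]),np.array(c["rotation"])
def ray(n,u,v,z):
    K,p,R=cam(n); d=R@np.linalg.inv(K)@[u,v,1]; return p+d*(z-p[2])/d[2]
def dep(n,u,v,D):
    K,p,R=cam(n); return p+R@(np.linalg.inv(K)@[u,v,1]*D[int(round(v)),int(round(u))])
E
python3 - <<'E'
from h import *
for n in ("top","side"):
    I,D=eyes.read_camera(n); cv2.imwrite(f"pics/{n}0.png",I); np.save(n+"0.npy",D)
    K,p,R=cam(n); print(n,K.tolist(),p,R.round(3).tolist())
    for t in ["cactus_center","candle_center","mill_center","jar_center","saucer_terracotta","saucer_white","saucer_blue","saucer_yellow","cork_mat"]:
        print(t,[(round(x["score"],2),np.round(x["rect"]).tolist(), ray(n,x["rect"][0],x["rect"][1],0.005).round(3)[:2].tolist()) for x in spot_in(n,t)])
print(bot.read_state())
E
```

```text
top [[437.34258389320365, 0.0, 250.6853250477494], [0.0, 437.34258389320365, 191.96100982727543], [0.0, 0.0, 1.0]] [0.46581611 0.01373852 0.8581175 ] [-2.165, 2.187, -0.158]Traceback (most recent call last):
  File "<stdin>", line 6, in <module>
  File "h.py", line 6, in ray
    K,p,R=cam(n); d=R@np.linalg.inv(K)@[u,v,1]; return p+d*(z-p[2])/d[2]
                                                                    ~^^^
IndexError: invalid index to scalar variable.
```

View pics/top0.png

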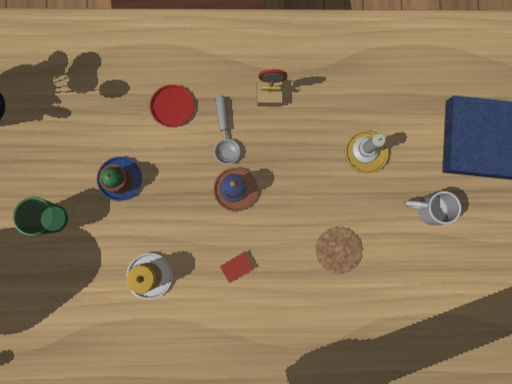

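The top view shows the cactus on blue (119,178), the mill on terracotta (236,189), the jar on white (150,276) and the candle on yellow (367,151). The cork mat is at (339,250), and the red saucer at (172,106) is a decoy. The calibration gives rotation as a rotation vector, so I'll fix the helper.

```bash
sed -i 's/np.array(c\["rotation"\])/cv2.Rodrigues(np.array(c["rotation"],float))[0]/' h.py
python3 - <<'E'
from h import *
Z=dict(cactus_center=.042,candle_center=.05,mill_center=.047,jar_center=.045)
for n in ("top","side"):
    I,D=eyes.read_camera(n); cv2.imwrite(f"pics/{n}1.png",I); np.save(n+"1.npy",D)
    print(n,cam(n))
    for t in ["cactus_center","candle_center","mill_center","jar_center","saucer_terracotta","saucer_white","saucer_blue","saucer_yellow","cork_mat"]:
        print(t,[(round(x["score"],2),np.round(x["rect"]).tolist(), ray(n,x["rect"][0],x["rect"][1],Z.get(t,.008)).round(3)[:2].tolist()) for x in spot_in(n,t)])
s=bot.read_state();print({k:s[k] for k in("time","tool_pos","tcp_rot","width","wrist_force")})
E
```

```text
top (array([[437.34258389,   0.        , 250.68532505],
       [  0.        , 437.34258389, 191.96100983],
       [  0.        ,   0.        ,   1.        ]]), array([0.46581611, 0.01373852, 0.8581175 ]), array([[-0.01147588, -0.99333861,  0.11465908],
       [-0.99950001,  0.00801666, -0.03058531],
       [ 0.02946238, -0.11495275, -0.99293395]]))
cactus_center [(0.96, [115.0, 180.0, 32.0, 33.0], [0.584, 0.242])]
candle_center [(0.74, [370.0, 146.0, 30.0, 31.0], [0.645, -0.239])]
mill_center [(0.87, [235.0, 187.0, 30.0, 22.0], [0.568, 0.019]), (0.47, [340.0, 249.0, 47.0, 46.0], [0.453, -0.176])]
jar_center [(0.95, [143.0, 278.0, 35.0, 30.0], [0.403, 0.186])]
saucer_terracotta [(0.82, [171.0, 106.0, 49.0, 46.0], [0.737, 0.144]), (0.66, [234.0, 192.0, 44.0, 43.0], [0.564, 0.019])]
saucer_white [(0.69, [147.0, 276.0, 46.0, 42.0], [0.405, 0.187]), (0.46, [367.0, 152.0, 42.0, 43.0], [0.643, -0.246])]
saucer_blue [(0.87, [121.0, 177.0, 46.0, 44.0], [0.595, 0.24])]
saucer_yellow [(0.76, [366.0, 153.0, 44.0, 42.0], [0.64, -0.244])]
cork_mat [(0.61, [338.0, 248.0, 44.0, 44.0], [0.454, -0.181
[... 696 characters left out ...]
 27.0, 40.0], [0.409, 0.184]), (0.18, [330.0, 328.0, 35.0, 61.0], [0.643, -0.244])]
saucer_terracotta [(0.91, [253.0, 220.0, 49.0, 35.0], [0.57, 0.011]), (0.78, [326.0, 169.0, 39.0, 33.0], [0.742, 0.131])]
saucer_white [(0.57, [163.0, 171.0, 44.0, 29.0], [0.406, 0.175])]
saucer_blue [(0.88, [250.0, 144.0, 40.0, 24.0], [0.596, 0.24])]
saucer_yellow [(0.59, [328.0, 343.0, 62.0, 57.0], [0.643, -0.247])]
cork_mat [(0.55, [194.0, 325.0, 56.0, 58.0], [0.452, -0.189])]
{'time': 1.1, 'tool_pos': array([ 0.21603564, -0.63949767,  0.24528256]), 'tcp_rot': array([3.10000849e+00, 5.09443664e-01, 3.22236613e-05]), 'width': 1.0007178311586404, 'wrist_force': array([-0.33860362, -0.7198261 , -0.26082268])}
```

```bash
sleep 8; ls pics
```

```text
side1.png
top0.png
top1.png
```

```bash
cat > m.py <<'E'
from h import *
from scipy.optimize import least_squares
def pts(n,c,r):
    I,D=eyes.read_camera(n); K,p,R=cam(n)
    v,u=np.nonzero(D>0); P=p+((R@np.linalg.inv(K)@np.vstack([u,v,np.ones_like(u)]))*D[v,u]).T
    k=np.hypot(P[:,0]-c[0],P[:,1]-c[1])<r
    return P[k],I[v[k],u[k]]
def fit(P,r,c):
    f=least_squares(lambda x:np.hypot(P[:,0]-x[0],P[:,1]-x[1])-r,c,loss="soft_l1",f_scale=.002)
    return f.x.round(4),round(float(np.sqrt(np.mean(f.fun**2))),4),len(P)
# name: approx, radius, zlo, zhi  (straight, visible walls, standing on 5 mm)
O=dict(cactus=((.586,.24),.025,.02,.05),candle=((.643,-.242),.012,.04,.09),mill=((.57,.018),.020,.03,.07),jar=((.406,.185),.026,.02,.06))
E
python3 - <<'E'
from m import *
for n in ("top","side"):
    print(n)
    for k,(c,r,a,b) in O.items():
        P,_=pts(n,c,.05); Q=P[(P[:,2]>a)&(P[:,2]<b)]; T=P[P[:,2]>b+.005]
        print(k,fit(Q,r,c),"maxz",np.percentile(P[:,2],98).round(3),"top mean",T[:,:2].mean(0).round(4))
T=[("terr",.57,.014),("white",.405,.181),("blue",.5955,.24),("yel",.6415,-.2455),("cork",.453,-.184)]
# rims: points 5.5-12mm high, distance 38-44 from the centre
for n in ("top","side"):
    for k,x,y in T:
        P,_=pts(n,(x,y),.055)
        Q=P[(P[:,2]>(.0075 if k!="cork" else .003))&(P[:,2]<.012)]
        c=(x,y)
        Q=Q[np.hypot(Q[:,0]-x,Q[:,1]-y)>(.03 if k!="cork" else 0)]
        if k=="cork": print(n,k,np.round((Q[:,:2].max(0)+Q[:,:2].min(0))/2,4),len(Q))
        else: print(n,k,fit(Q,.042,c))
a=cv2.imread("pics/side1.png"); cv2.imwrite("pics/side1b.png",cv2.resize(a,None,fx=1.5,fy=1.5))
E
```

```text
top
cactus (array([0.589 , 0.2443]), 0.0003, 111) maxz 0.079 top mean [0.587  0.2408]
candle (array([ 0.6481, -0.2403]), 0.0004, 118) maxz 0.096 top mean [ 0.6475 -0.2399]
mill (array([0.5723, 0.0224]), 0.0002, 43) maxz 0.084 top mean [0.5712 0.0223]
jar (array([0.4058, 0.186 ]), 0.0003, 108) maxz 0.082 top mean [0.4065 0.1833]
side
cactus (array([0.5887, 0.2447]), 0.0012, 257) maxz 0.077 top mean [0.5875 0.2347]
candle (array([ 0.6481, -0.2393]), 0.0005, 340) maxz 0.095 top mean [ 0.6478 -0.2402]
mill (array([0.572 , 0.0231]), 0.0008, 341) maxz 0.082 top mean [0.5711 0.0175]
jar (array([0.4056, 0.1863]), 0.001, 401) maxz 0.08 top mean [0.4066 0.1787]
top terr (array([0.5708, 0.0181]), 0.003, 307)
top white (array([0.4063, 0.1835]), 0.0028, 261)
top blue (array([0.594 , 0.2437]), 0.0028, 303)
top yel (array([ 0.6435, -0.2429]), 0.0041, 265)
top cork [ 0.4525 -0.1845] 1651
side terr (array([0.5707, 0.0178]), 0.0018, 201)
side white (array([0.4063, 0.1828]), 0.0016, 153)
side blue (array([0.5937, 0.2433]), 0.0027, 124)
side yel (array([ 0.6433, -0.2433]), 0.0019, 448)
side cork [ 0.4505 -0.1858] 2386
```

View pics/side1.png

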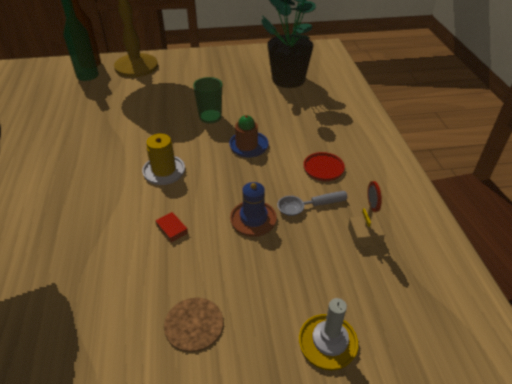

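Call:
{"op": "carry_out", "data": {
  "series": "0.036 0.0333 0 0;0.036 0.0333 0 0;0.036 0.0333 0 0;0.036 0.0333 0 0;0.036 0.0333 0 0;0.036 0.0333 0 0;0.036 0.0333 0 0;0.036 0.0333 0 0;0.036 0.0333 0 0;0.036 0.0333 0 0;0.036 0.0333 0 0;0.036 0.0333 0 0;0 0 0 0;0 0 0 0",
  "jaw": 1,
  "grip_force": 30
}}

```text
time: 3.75
tool_pos: [0.6478, -0.2398, 0.245]
tcp_rot: [3.1, 0.511, -0.001]
wrist_force: [0.2, -0.7, -0.4]
width: 1.0
grip_force: 0.0
```

Call:
{"op": "carry_out", "data": {
  "series": "0 0 -0.03 0;0 0 -0.03 0;0 0 -0.03 0;0 0 -0.03 0;0 0 -0.02 0;0 0 -0.02 0;0 0 -0.015 0;0 0 -0.01 0;0 0 -0.005 0;0 0 0 0;0 0 0 0"
}}

```text
time: 5.12
tool_pos: [0.6487, -0.2401, 0.0561]
tcp_rot: [3.099, 0.51, 0.002]
wrist_force: [0.2, 0.7, 0.8]
width: 0.999
grip_force: 0.0
```

Call:
{"op": "carry_out", "data": {
  "series": "0 0 0 0;0 0 0 0;0 0 0 0;0 0 0 0;0 0 0 0;0 0 0 0;0 0 0 0;0 0 0 0",
  "jaw": -1,
  "grip_force": 30
}}

```text
time: 6.12
tool_pos: [0.6481, -0.2399, 0.0554]
tcp_rot: [-3.1, -0.509, -0.0]
wrist_force: [-0.1, 0.2, 1.1]
width: 0.274
grip_force: 31.5
```

Call:
{"op": "carry_out", "data": {
  "series": "0 0 0.01 0;0 0 0.02 0;0 0 0.02 0;0 0 0.02 0;0 0 0.01 0;-0.015 0.004 0 0;-0.025 0.007 0 0;-0.03 0.0085 0 0;-0.03 0.0085 0 0;-0.03 0.0085 0 0;-0.03 0.0085 0 0;-0.0215 0.006 0 0;-0.015 0.004 0 0;0 0 0 0;0 0 0 0"
}}

```text
time: 8.0
tool_pos: [0.4522, -0.1851, 0.1355]
tcp_rot: [3.099, 0.509, 0.001]
wrist_force: [-0.3, 0.7, -0.2]
width: 0.272
grip_force: 31.3
```

Call:
{"op": "carry_out", "data": {
  "series": "0 0 -0.02 0;0 0 -0.02 0;0 0 -0.015 0;0 0 -0.01 0;0 0 -0.006 0;0 0 -0.004 0;0 0 -0.002 0;0 0 -0.002 0;0 0 0 0;0 0 0 0"
}}

```text
time: 9.25
tool_pos: [0.4517, -0.185, 0.0565]
tcp_rot: [3.1, 0.509, 0.001]
wrist_force: [-0.6, 1.3, -0.6]
width: 0.272
grip_force: 31.4
```

Call:
{"op": "carry_out", "data": {
  "series": "0 0 -0.001 0;0 0 0 0;0 0 0 0"
}}

```text
time: 9.62
tool_pos: [0.4516, -0.1849, 0.0553]
tcp_rot: [3.1, 0.51, 0.0]
wrist_force: [0.4, -0.4, -1.0]
width: 0.273
grip_force: 31.5
```

Call:
{"op": "carry_out", "data": {
  "series": "0 0 0 0;0 0 0 0;0 0 0 0;0 0 0 0;0 0 0 0;0 0 0 0",
  "jaw": 1
}}

```text
time: 10.38
tool_pos: [0.4515, -0.1849, 0.0553]
tcp_rot: [3.1, 0.509, 0.0]
wrist_force: [0.4, -0.1, -0.1]
width: 0.996
grip_force: 0.0
```

Call:
{"op": "carry_out", "data": {
  "series": "0 0 0.02 0;0 0 0.04 0;0 0 0.05 0;0 0 0.04 0;-0.0038 0.0309 0 0;-0.0038 0.0309 0 0;-0.0038 0.0309 0 0;-0.0038 0.0309 0 0;-0.0038 0.0309 0 0;-0.0038 0.0309 0 0;-0.0038 0.0309 0 0;-0.0038 0.0309 0 0;-0.0038 0.0309 0 0;-0.0038 0.0309 0 0;-0.0038 0.0309 0 0;-0.0038 0.0309 0 0;0 0 0 0;0 0 0 0"
}}

```text
time: 12.62
tool_pos: [0.4058, 0.1856, 0.2051]
tcp_rot: [3.099, 0.51, -0.001]
wrist_force: [0.4, 0.4, -0.2]
width: 1.0
grip_force: 0.0
```

```bash
python3 - <<'E'
from m import *
P,_=pts("side",(.4515,-.185),.05);Q=P[(P[:,2]>.04)&(P[:,2]<.09)];print(fit(Q,.012,(.4515,-.185)),P[:,2].max())
c=(.4057,.186)
P,_=pts("side",c,.04);Q=P[(P[:,2]>.02)&(P[:,2]<.06)];print(fit(Q,.026,c),P[:,2].max())
E
```

```text
(array([ 0.4515, -0.1847]), 0.0005, 328) 0.1033248777830913
(array([0.4057, 0.1863]), 0.0011, 401) 0.3656944765074329
```

The candle is upright on the mat. Next is the jar: descend to TCP z 0.042 and grip.

Call:
{"op": "carry_out", "data": {
  "series": "0 0 -0.03 0;0 0 -0.03 0;0 0 -0.03 0;0 0 -0.02 0;0 0 -0.02 0;0 0 -0.015 0;0 0 -0.01 0;0 0 -0.005 0;0 0 -0.003 0;0 0 0 0;0 0 0 0"
}}

```text
time: 14.1
tool_pos: [0.4063, 0.1861, 0.0427]
tcp_rot: [-3.1, -0.51, -0.001]
wrist_force: [-0.2, 0.2, 0.1]
width: 1.0
grip_force: 0.0
```

Call:
{"op": "carry_out", "data": {
  "series": "0 0 0 0;0 0 0 0;0 0 0 0;0 0 0 0;0 0 0 0;0 0 0 0;0 0 0 0",
  "jaw": -1,
  "grip_force": 35
}}

```text
time: 14.98
tool_pos: [0.4063, 0.1861, 0.0427]
tcp_rot: [-3.1, -0.509, -0.001]
wrist_force: [-0.2, 0.3, 6.4]
width: 0.598
grip_force: 36.9
```

Call:
{"op": "carry_out", "data": {
  "series": "0 0 0.01 0;0 0 0.03 0;0 0 0.04 0;0 0 0.03 0;0 0 0.01 0;0 0 0 0"
}}

```text
time: 15.72
tool_pos: [0.4059, 0.1859, 0.1623]
tcp_rot: [-3.1, -0.509, -0.001]
wrist_force: [0.1, 1.0, -1.4]
width: 0.603
grip_force: 37.0
```

Call:
{"op": "carry_out", "data": {
  "series": "0.0077 -0.0138 0 0;0.015 -0.027 0 0;0.0175 -0.0316 0 0;0.0175 -0.0316 0 0;0.0175 -0.0316 0 0;0.0175 -0.0316 0 0;0.0175 -0.0316 0 0;0.0175 -0.0316 0 0;0.0175 -0.0316 0 0;0.0175 -0.0316 0 0;0.0175 -0.0316 0 0;0.0175 -0.0316 0 0;0.0175 -0.0316 0 0;0.015 -0.027 0 0;0.0075 -0.0134 0 0;0 0 0 0;0 0 0 0"
}}

```text
time: 17.85
tool_pos: [0.6427, -0.242, 0.1614]
tcp_rot: [-3.099, -0.51, 0.002]
wrist_force: [-0.2, 0.3, -0.8]
width: 0.601
grip_force: 37.1
```

Call:
{"op": "carry_out", "data": {
  "series": "0 0 -0.03 0;0 0 -0.03 0;0 0 -0.025 0;0 0 -0.015 0;0 0 -0.008 0;0 0 -0.005 0;0 0 -0.003 0;0 0 -0.002 0;0 0 -0.001 0;0 0 0 0;0 0 0 0"
}}

```text
time: 19.23
tool_pos: [0.6438, -0.243, 0.0435]
tcp_rot: [3.1, 0.509, 0.001]
wrist_force: [-0.1, 0.3, -1.4]
width: 0.601
grip_force: 37.1
```

Call:
{"op": "carry_out", "data": {
  "series": "0 0 -0.001 0;0 0 0 0;0 0 0 0"
}}

```text
time: 19.6
tool_pos: [0.6438, -0.243, 0.0428]
tcp_rot: [3.1, 0.509, 0.001]
wrist_force: [-1.4, -0.8, 2.4]
width: 0.598
grip_force: 37.3
```

Call:
{"op": "carry_out", "data": {
  "series": "0 0 0 0;0 0 0 0;0 0 0 0;0 0 0 0;0 0 0 0",
  "jaw": 1
}}

```text
time: 20.23
tool_pos: [0.6436, -0.2429, 0.0423]
tcp_rot: [-3.1, -0.51, 0.0]
wrist_force: [0.1, -0.3, -0.2]
width: 1.003
grip_force: 0.0
```

Call:
{"op": "carry_out", "data": {
  "series": "0 0 0.02 0;0 0 0.04 0;0 0 0.05 0;0 0 0.05 0;-0.0275 0.0083 0 0;-0.0275 0.0083 0 0;-0.0275 0.0083 0 0;-0.0275 0.0083 0 0;-0.0275 0.0083 0 0;-0.0275 0.0083 0 0;-0.0269 0.0084 0 0;0 0 0 0;0 0 0 0"
}}

```text
time: 21.85
tool_pos: [0.4528, -0.1851, 0.2037]
tcp_rot: [3.098, 0.509, 0.004]
wrist_force: [-0.6, -0.0, 0.5]
width: 1.003
grip_force: 0.0
```

```bash
python3 - <<'E'
from m import *
c=(.6434,-.243)
P,_=pts("side",c,.04);Q=P[(P[:,2]>.02)&(P[:,2]<.06)];print(fit(Q,.026,c),P[:,2].max())
E
```

```text
(array([ 0.6441, -0.2431]), 0.0005, 533) 0.08580948315082737
```

Call:
{"op": "carry_out", "data": {
  "series": "0 0 -0.03 0;0 0 -0.03 0;0 0 -0.03 0;0 0 -0.02 0;0 0 -0.015 0;0 0 -0.01 0;0 0 -0.007 0;0 0 -0.005 0;0 0 0 0;0 0 0 0"
}}

```text
time: 23.15
tool_pos: [0.4521, -0.1848, 0.0558]
tcp_rot: [3.099, 0.509, 0.001]
wrist_force: [-0.8, -0.4, -0.1]
width: 0.999
grip_force: 0.0
```

Call:
{"op": "carry_out", "data": {
  "series": "0 0 0 0;0 0 0 0;0 0 0 0;0 0 0 0;0 0 0 0;0 0 0 0;0 0 0 0;0 0 0 0",
  "jaw": -1,
  "grip_force": 30
}}

```text
time: 24.15
tool_pos: [0.4518, -0.1847, 0.0554]
tcp_rot: [-3.1, -0.509, -0.0]
wrist_force: [-0.9, 1.8, 2.6]
width: 0.273
grip_force: 29.4
```

Call:
{"op": "carry_out", "data": {
  "series": "0 0 0.01 0;0 0 0.03 0;0 0 0.03 0;0 0 0.02 0;0 0 0.01 0;0 0 0 0"
}}

```text
time: 24.9
tool_pos: [0.4521, -0.1849, 0.1558]
tcp_rot: [3.099, 0.509, 0.002]
wrist_force: [0.5, 0.8, -2.4]
width: 0.271
grip_force: 29.5
```

Call:
{"op": "carry_out", "data": {
  "series": "-0.0017 0.0141 0 0;-0.0035 0.0283 0 0;-0.0035 0.0283 0 0;-0.0035 0.0283 0 0;-0.0035 0.0283 0 0;-0.0035 0.0283 0 0;-0.0035 0.0283 0 0;-0.0035 0.0283 0 0;-0.0035 0.0283 0 0;-0.0035 0.0283 0 0;-0.0035 0.0283 0 0;-0.0035 0.0283 0 0;-0.0035 0.0283 0 0;-0.0018 0.0141 0 0;0 0 0 0;0 0 0 0"
}}

```text
time: 26.9
tool_pos: [0.4059, 0.1825, 0.1549]
tcp_rot: [3.099, 0.509, -0.001]
wrist_force: [-0.1, 0.2, -1.3]
width: 0.272
grip_force: 29.7
```

Call:
{"op": "carry_out", "data": {
  "series": "0 0 -0.03 0;0 0 -0.03 0;0 0 -0.015 0;0 0 -0.01 0;0 0 -0.006 0;0 0 -0.004 0;0 0 -0.002 0;0 0 -0.002 0;0 0 -0.001 0;0 0 0 0;0 0 0 0"
}}

```text
time: 28.28
tool_pos: [0.4064, 0.1832, 0.0554]
tcp_rot: [-3.1, -0.51, -0.001]
wrist_force: [0.2, 0.6, -0.9]
width: 0.269
grip_force: 29.8
```

Call:
{"op": "carry_out", "data": {
  "series": "0 0 0 0;0 0 0 0;0 0 0 0;0 0 0 0;0 0 0 0;0 0 0 0",
  "jaw": 1
}}

```text
time: 29.02
tool_pos: [0.4062, 0.1831, 0.0553]
tcp_rot: [-3.1, -0.509, -0.0]
wrist_force: [0.0, -0.1, 0.2]
width: 1.001
grip_force: 0.0
```

Call:
{"op": "carry_out", "data": {
  "series": "0 0 0.02 0;0 0 0.04 0;0 0 0.05 0;0 0 0.04 0;0.0207 -0.02 0 0;0.0207 -0.02 0 0;0.0207 -0.02 0 0;0.0207 -0.02 0 0;0.0207 -0.02 0 0;0.0207 -0.02 0 0;0.0207 -0.02 0 0;0.0207 -0.0205 0 0;0 0 0 0;0 0 0 0"
}}

```text
time: 30.78
tool_pos: [0.5712, 0.0229, 0.2049]
tcp_rot: [-3.099, -0.509, 0.002]
wrist_force: [-0.6, 0.2, -0.8]
width: 1.0
grip_force: 0.0
```

```bash
python3 - <<'E'
from m import *
c=(.4063,.183)
P,_=pts("side",c,.04);Q=P[(P[:,2]>.04)&(P[:,2]<.09)];print(fit(Q,.012,c),P[:,2].max())
E
```

```text
(array([0.4061, 0.1831]), 0.0011, 244) 0.10265334336201404
```

Candle placed. Now the mill: descend to 0.047, grip and lift.

Call:
{"op": "carry_out", "data": {
  "series": "0 0 -0.03 0;0 0 -0.03 0;0 0 -0.03 0;0 0 -0.025 0;0 0 -0.02 0;0 0 -0.01 0;0 0 -0.008 0;0 0 -0.005 0;0 0 0 0;0 0 0 0"
}}

```text
time: 32.08
tool_pos: [0.5724, 0.0226, 0.0479]
tcp_rot: [3.1, 0.509, 0.002]
wrist_force: [0.3, -0.1, 0.4]
width: 1.001
grip_force: 0.0
```

Call:
{"op": "carry_out", "data": {
  "series": "0 0 0 0;0 0 0 0;0 0 0 0;0 0 0 0;0 0 0 0;0 0 0 0;0 0 0 0;0 0 0 0",
  "jaw": -1,
  "grip_force": 32
}}

```text
time: 33.08
tool_pos: [0.5721, 0.0226, 0.0476]
tcp_rot: [3.1, 0.51, 0.001]
wrist_force: [0.2, 0.1, 4.7]
width: 0.451
grip_force: 32.8
```

Call:
{"op": "carry_out", "data": {
  "series": "0 0 0.01 0;0 0 0.02 0;0 0 0.03 0;0 0 0.02 0;0 0 0.01 0;0 0 0 0"
}}

```text
time: 33.83
tool_pos: [0.5723, 0.0226, 0.1382]
tcp_rot: [3.1, 0.509, 0.003]
wrist_force: [0.2, -0.1, -1.7]
width: 0.46
grip_force: 32.5
```

Call:
{"op": "carry_out", "data": {
  "series": "-0.0067 -0.0114 0 0;-0.0134 -0.0231 0 0;-0.0134 -0.0231 0 0;-0.0134 -0.0231 0 0;-0.0134 -0.0231 0 0;-0.0134 -0.0231 0 0;-0.0134 -0.0231 0 0;-0.0134 -0.0231 0 0;-0.0134 -0.0231 0 0;-0.0067 -0.0114 0 0;0 0 0 0;0 0 0 0"
}}

```text
time: 35.33
tool_pos: [0.4513, -0.1845, 0.137]
tcp_rot: [-3.099, -0.509, 0.0]
wrist_force: [1.1, 0.4, -0.9]
width: 0.455
grip_force: 32.5
```

Call:
{"op": "carry_out", "data": {
  "series": "0 0 -0.03 0;0 0 -0.025 0;0 0 -0.015 0;0 0 -0.008 0;0 0 -0.005 0;0 0 -0.003 0;0 0 -0.002 0;0 0 -0.001 0;0 0 -0.001 0;0 0 0 0;0 0 0 0"
}}

```text
time: 36.7
tool_pos: [0.4514, -0.1851, 0.0476]
tcp_rot: [3.1, 0.509, 0.001]
wrist_force: [-0.1, 0.3, 2.0]
width: 0.457
grip_force: 32.7
```

Call:
{"op": "carry_out", "data": {
  "series": "0 0 0 0;0 0 0 0;0 0 0 0;0 0 0 0;0 0 0 0;0 0 0 0",
  "jaw": 1
}}

```text
time: 37.45
tool_pos: [0.4512, -0.185, 0.0472]
tcp_rot: [-3.1, -0.509, 0.0]
wrist_force: [-0.7, 1.0, 0.6]
width: 1.003
grip_force: 0.0
```

Call:
{"op": "carry_out", "data": {
  "series": "0 0 0.02 0;0 0 0.04 0;0 0 0.05 0;0 0 0.048 0;0.0098 0.0307 0 0;0.0098 0.0307 0 0;0.0098 0.0307 0 0;0.0098 0.0307 0 0;0.0098 0.0307 0 0;0.0098 0.0307 0 0;0.0098 0.0307 0 0;0.0098 0.0307 0 0;0.0098 0.0307 0 0;0.0098 0.0307 0 0;0.0098 0.0307 0 0;0.0098 0.0307 0 0;0.0098 0.0307 0 0;0.0104 0.0304 0 0;0 0 0 0;0 0 0 0"
}}

```text
time: 39.95
tool_pos: [0.5886, 0.2441, 0.2049]
tcp_rot: [3.099, 0.51, -0.002]
wrist_force: [0.6, 0.3, 0.1]
width: 1.001
grip_force: 0.0
```

```bash
python3 - <<'E'
from m import *
for c,r,a,b in (((.4515,-.185),.02,.03,.07),((.589,.2445),.025,.02,.05)):
  P,_=pts("side",c,.04);Q=P[(P[:,2]>a)&(P[:,2]<b)];print(fit(Q,r,c),P[:,2].max())
E
```

```text
(array([ 0.4518, -0.1852]), 0.0005, 422) 0.09122280052464549
(array([0.5888, 0.2448]), 0.0012, 254) 0.3360201227727631
```

Mill fine on the mat. Cactus: descend to 0.037 and grip.

Call:
{"op": "carry_out", "data": {
  "series": "0 0 -0.03 0;0 0 -0.03 0;0 0 -0.03 0;0 0 -0.03 0;0 0 -0.02 0;0 0 -0.013 0;0 0 -0.01 0;0 0 -0.005 0;0 0 0 0;0 0 0 0"
}}

```text
time: 41.3
tool_pos: [0.5896, 0.2448, 0.0381]
tcp_rot: [-3.1, -0.51, -0.002]
wrist_force: [0.5, 0.3, 0.1]
width: 1.003
grip_force: 0.0
```

Call:
{"op": "carry_out", "data": {
  "series": "0 0 0 0;0 0 0 0;0 0 0 0;0 0 0 0;0 0 0 0;0 0 0 0;0 0 0 0",
  "jaw": -1,
  "grip_force": 32
}}

```text
time: 42.18
tool_pos: [0.5895, 0.2447, 0.0379]
tcp_rot: [-3.1, -0.509, -0.002]
wrist_force: [-0.2, 0.6, 4.9]
width: 0.563
grip_force: 33.4
```

Call:
{"op": "carry_out", "data": {
  "series": "0 0 0.01 0;0 0 0.02 0;0 0 0.03 0;0 0 0.02 0;0 0 0.01 0;0 0 0 0"
}}

```text
time: 42.92
tool_pos: [0.5895, 0.2447, 0.1283]
tcp_rot: [-3.1, -0.51, -0.003]
wrist_force: [-0.3, -0.3, -1.8]
width: 0.567
grip_force: 33.2
```

Call:
{"op": "carry_out", "data": {
  "series": "-0.001 -0.0126 0 0;-0.002 -0.0252 0 0;-0.002 -0.0252 0 0;-0.002 -0.0252 0 0;-0.002 -0.0252 0 0;-0.002 -0.0252 0 0;-0.002 -0.0252 0 0;-0.002 -0.0252 0 0;-0.002 -0.0252 0 0;-0.0012 -0.0126 0 0;0 0 0 0;0 0 0 0"
}}

```text
time: 44.42
tool_pos: [0.5707, 0.018, 0.1271]
tcp_rot: [-3.1, -0.509, 0.0]
wrist_force: [0.8, 0.3, -1.8]
width: 0.564
grip_force: 33.3
```

Call:
{"op": "carry_out", "data": {
  "series": "0 0 -0.03 0;0 0 -0.025 0;0 0 -0.015 0;0 0 -0.008 0;0 0 -0.005 0;0 0 -0.003 0;0 0 -0.002 0;0 0 -0.001 0;0 0 -0.001 0;0 0 0 0;0 0 0 0"
}}

```text
time: 45.8
tool_pos: [0.5711, 0.0177, 0.0378]
tcp_rot: [3.1, 0.509, 0.001]
wrist_force: [-1.8, 0.4, 4.3]
width: 0.566
grip_force: 33.5
```

Call:
{"op": "carry_out", "data": {
  "series": "0 0 0 0;0 0 0 0;0 0 0 0;0 0 0 0;0 0 0 0;0 0 0 0",
  "jaw": 1
}}

```text
time: 46.55
tool_pos: [0.5708, 0.0177, 0.0373]
tcp_rot: [-3.1, -0.509, -0.0]
wrist_force: [0.3, -1.0, 0.4]
width: 0.997
grip_force: 0.0
```

Call:
{"op": "carry_out", "data": {
  "series": "0 0 0.02 0;0 0 0.048 0;0 0 0.05 0;0 0 0.05 0;-0.0149 -0.0254 0 0;-0.0149 -0.0254 0 0;-0.0149 -0.0254 0 0;-0.0149 -0.0254 0 0;-0.0149 -0.0253 0 0;-0.0149 -0.0253 0 0;-0.0149 -0.0253 0 0;-0.0149 -0.0253 0 0;0 0 0 0;0 0 0 0"
}}

```text
time: 48.3
tool_pos: [0.4521, -0.1849, 0.2063]
tcp_rot: [3.1, 0.509, 0.002]
wrist_force: [-0.9, 0.2, 0.8]
width: 0.999
grip_force: 0.0
```

Call:
{"op": "carry_out", "data": {
  "series": "0 0 -0.03 0;0 0 -0.03 0;0 0 -0.03 0;0 0 -0.025 0;0 0 -0.02 0;0 0 -0.01 0;0 0 -0.008 0;0 0 -0.005 0;0 0 0 0;0 0 0 0"
}}

```text
time: 49.55
tool_pos: [0.4521, -0.1853, 0.0478]
tcp_rot: [3.099, 0.509, 0.001]
wrist_force: [0.3, -0.1, 0.4]
width: 0.997
grip_force: 0.0
```

Call:
{"op": "carry_out", "data": {
  "series": "0 0 0 0;0 0 0 0;0 0 0 0;0 0 0 0;0 0 0 0;0 0 0 0;0 0 0 0;0 0 0 0",
  "jaw": -1,
  "grip_force": 32
}}

```text
time: 50.55
tool_pos: [0.4519, -0.1851, 0.0476]
tcp_rot: [3.1, 0.509, 0.001]
wrist_force: [-0.4, 0.8, 5.2]
width: 0.456
grip_force: 32.8
```

Call:
{"op": "carry_out", "data": {
  "series": "0 0 0.01 0;0 0 0.03 0;0 0 0.04 0;0 0 0.03 0;0 0 0.02 0;0 0 0 0"
}}

```text
time: 51.3
tool_pos: [0.4528, -0.1857, 0.1791]
tcp_rot: [3.098, 0.509, 0.005]
wrist_force: [-0.3, 0.3, -1.5]
width: 0.458
grip_force: 32.6
```

Call:
{"op": "carry_out", "data": {
  "series": "0.0051 0.0154 0 0;0.0102 0.0306 0 0;0.0102 0.0306 0 0;0.0102 0.0306 0 0;0.0102 0.0306 0 0;0.0102 0.0306 0 0;0.0102 0.0306 0 0;0.0102 0.0306 0 0;0.0102 0.0306 0 0;0.0102 0.0306 0 0;0.0102 0.0306 0 0;0.0102 0.0306 0 0;0.0102 0.0306 0 0;0.0102 0.0306 0 0;0.0046 0.0154 0 0;0 0 0 0;0 0 0 0"
}}

```text
time: 53.42
tool_pos: [0.5932, 0.2427, 0.1765]
tcp_rot: [3.099, 0.509, -0.003]
wrist_force: [-0.4, -0.8, -1.8]
width: 0.456
grip_force: 32.6
```

Call:
{"op": "carry_out", "data": {
  "series": "0 0 -0.03 0;0 0 -0.03 0;0 0 -0.03 0;0 0 -0.018 0;0 0 -0.01 0;0 0 -0.005 0;0 0 -0.003 0;0 0 -0.002 0;0 0 -0.001 0;0 0 -0.001 0;0 0 0 0;0 0 0 0"
}}

```text
time: 54.92
tool_pos: [0.5942, 0.2437, 0.0476]
tcp_rot: [-3.1, -0.509, -0.001]
wrist_force: [-0.1, 0.5, 0.9]
width: 0.457
grip_force: 32.6
```

Call:
{"op": "carry_out", "data": {
  "series": "0 0 0 0;0 0 0 0;0 0 0 0;0 0 0 0;0 0 0 0;0 0 0 0",
  "jaw": 1
}}

```text
time: 55.68
tool_pos: [0.5939, 0.2435, 0.0473]
tcp_rot: [-3.1, -0.51, -0.0]
wrist_force: [0.5, -1.0, -0.1]
width: 1.001
grip_force: 0.0
```

Call:
{"op": "carry_out", "data": {
  "series": "0 0 0.02 0;0 0 0.04 0;0 0 0.05 0;0 0 0.05 0;0 0 0.04 0;0 -0.03 0 0;0 -0.03 0 0;0 -0.03 0 0;0 0 0 0;0 0 0 0"
}}

```text
time: 56.92
tool_pos: [0.5942, 0.1539, 0.2485]
tcp_rot: [-3.099, -0.509, -0.003]
wrist_force: [0.7, -0.8, -0.7]
width: 0.999
grip_force: 0.0
```

```bash
python3 - <<'E'
from m import *
for c,r,a,b in (((.594,.2435),.02,.03,.07),((.5708,.018),.025,.02,.05),((.6434,-.243),.026,.02,.06),((.4063,.183),.012,.04,.09)):
  P,_=pts("side",c,.04);Q=P[(P[:,2]>a)&(P[:,2]<b)];print(c,fit(Q,r,c),P[:,2].max())
cv2.imwrite("pics/end.png",eyes.read_camera("side")[0])
E
```

```text
(0.594, 0.2435) (array([0.5941, 0.2435]), 0.0011, 274) 0.32480960955752086
(0.5708, 0.018) (array([0.5709, 0.0173]), 0.0008, 312) 0.08170724956218833
(0.6434, -0.243) (array([ 0.6441, -0.2431]), 0.0005, 521) 0.08676172799446324
(0.4063, 0.183) (array([0.406 , 0.1832]), 0.0011, 240) 0.10200249187482147
```

View pics/end.png

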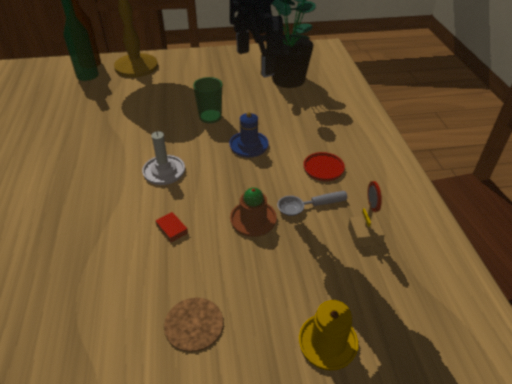

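The picture shows all four upright on their own saucers: candle on white (162,165), mill on blue (249,140), cactus on terracotta (254,213) and jar on yellow (331,335). The gripper is clear of everything.

```bash
python3 -c "
from workcell import bot
print(bot.finish_job())"
```

```text
the job is handed in; nothing more can be done
None
```

All four pieces stand upright on the saucer of their own colour, each within about 1 mm of its centre by the last camera measurement. The job is handed in at about 57 s of the 139 s limit; no verdict came back.

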